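# Lock the turntable caddy with its lever bolt

## Task

Lock the white turntable caddy: with the red lever standing up, use it to screw the lever bolt in (clockwise from above) until it is snug, stopping soon after you feel it tighten and never forcing it; then fold the lever over, pushing on its black-striped back, and press it gently down until it lies fully flat, and let go. Leave everything else where it is.

Things in the scene. Friction and masses are not known exactly. Their poses are not given: they have to be found in the camera images.
- blade (a point): Red lever on the bolt at the caddy's centre: flat blade 10 mm thick (x), 26 wide (y), 66 long (z); grip it across its thickness. z runs from pivot to tip (up while it stands, as at the start, at any yaw), x is the side to which it folds, y the pivot pin; its back (-x), to be pushed, has a black strip. This point: on its centre line, 40 mm from the pivot; the blade runs from 4 to 70 mm from the pivot.
- pivot (a point): The lever's pivot, on the bolt's vertical axis, 72 mm above the table; axes as blade. Twisting the standing lever about its own centre line turns the bolt, which does not sink noticeably. Pivot barrel and bolt head reach 18 mm from the axis, 8 mm above the pivot. Folded flat, the lever lies level at pivot height, its upper face 77 mm above the table.
- clamp (a joint): Tightness of the bolt, rad turned past its seat: 0 while loose, falls again if undone. What is left to turn before the seat is unknown (0.9 to 2.4 rad). Drag about 0.14 N m while loose; from the seat on it takes 0.36 N m plus 0.3 N m per rad. Snug is above 0.06; beyond 0.40 the plastic hub is crushed. It stays where it is left.
- lever (a joint): Fold of the lever, rad: 0 standing upright, 1.571 folded over flat towards its own x (stop). A stiff cam resists all the way and keeps the lever where it is left: folding takes 0.20 N m at first and 0.33 N m at the end, about 4 to 6 N near the tip.
- hub: Round white hub (56 mm wide, from 18 to 45 mm above the table) at the centre of the caddy, fixed; it carries the bolt and lever. Origin: centre of its underside, on the bolt's axis.
- caddy: White plastic turntable caddy, fixed: round tray 240 mm across, its rim 45 mm above the table, tray floor at 18 mm, two thin dividers 40 mm high. Origin: centre of its underside on the table.
- coinbox: Bystander: clear plastic box of coin cells, 44 x 60 x 22 mm, lying in the caddy's tray. Origin: centre of its underside.
- doorbell: Bystander: grey plastic doorbell unit with a round white button, 42 x 80 x 22 mm, lying in the caddy's tray. Origin: centre of its underside.
- mug: Bystander: small blue enamelled mug, 76 mm wide, 75 mm high, beside the caddy. Origin: centre of its underside.
- bulb: Bystander: golf-ball LED bulb standing on its brass cap, 45 mm wide, 77 mm high. Origin: centre of its underside.
- jar: Bystander: amber glass jar, 60 mm wide, 85 mm high. Origin: centre of its underside.
- can: Bystander: green can, 66 mm wide, 100 mm high. Origin: centre of its underside.
- screwdriver: Bystander: screwdriver lying beyond the caddy. Origin: its underside.

How it is judged:
By the outcome, as a careful person would: the job done as asked, in the order asked, and still so for the second after the job is handed in, with the robot touching nothing.
It also fails if it takes over 61 s, if anything falls off the work surface, if the arm or the gripper's body presses on something with over 40 N, if the wrist force passes 120 N, or if a joint passes its speed limit or range.

## Robot

A 6-joint arm with a two-finger parallel gripper is mounted at the origin on the work surface. World frame = base frame: x ahead of the robot, y to its left, z up, the work surface at z = 0. Lengths are in mm, angles in rad, forces in N, time in s.
With the tool pointing down it reaches from about 325 to 900 mm from the base axis. Payload 6.1 kg.
Tool frame: the origin (TCP) lies midway between the tips of the shut fingers; the grasp point (between the pads) lies 19 mm behind it; z points along the fingers, y is the line along which they close (so a half turn about z gives the same grasp; the last joint's range is limited). The gripper opens to 87 mm and grips with 3 to 60 N. Pads are 19 mm wide; open, the fingers measure 117 mm over their backs; the gripper's body (75 mm by 190 mm) begins 51 mm behind the grasp point.
Start: joints at [-1.307, 0.22, 1.526, -0, 1.395, -0.126], TCP at [237.495, -578.111, 222.538] pointing down, gripper open.
Joint ranges: [-2.98, 2.98], [-0.91, 2.08], [0.09, 2.57], [-1.24, 4.39], [0.2, 2.65], [-2.68, 2.68]. Speed limits (rad/s): [2.57, 2.57, 3.01, 3.14, 3.14, 3.14].

## Interface

Orientations are given as a rotation vector (axis times angle).
In Python, from workcell import manip, vision gives the robot as it stands.
- The arm moves only by the tool arm_command, never from a script. Its argument "deltas" is a list of rows, each a list of 2 entries, a list of its own where there are three numbers: the shift along the tool's x, y, z in m, then the turn, a rotation vector about the tool's x, y, z in rad. In form: [[[x, y, z], [ax, ay, az]], ...]. A call has 1 to 5 rows; each row is the pose to reach, as a shift and turn from the pose commanded when the call began, along the tool's axes at that moment; what a row does not reach only later rows make up. A row lasts 1/12 s, in which the tool goes at most 41.7 mm and 7.16 degrees, less where a joint would pass 70% of its speed; a pose out of reach is approached as far as the arm can. A call with a gripper value outside its range is refused whole. "fingers" is the opening, from 0 (shut) to 1 (fully open), set as the call begins (left out, the last holds). The fingers move at their own pace and stop on an object; the grip force is fixed at half the most. Time passes only in rows, so rows that repeat a pose let the fingers close. It gives the time, the measured TCP pose, the force, the opening and the grip force at its end, in the units of the state.
- manip.sense(): the state, without advancing time (a new reading comes with each control period).
- vision.read_camera(name): name is "scene" or "top"; returns (picture, depth): 384x512x3 uint8, red, green, blue; 384x512 float32, mm along the optical axis (not along the pixel's ray), 0 where there is no reading.
- vision.calibration(name): a dict with "fx", "fy", "cx", "cy" (pixels), "R" (3x3) and "t" (3): a world point X has camera coordinates R X + t. Camera axes: x right, y down, z forward; pixel columns grow to the right and rows downward; lengths in mm; the calibration is good to about 2 mm. A picture is of the moment at which its call begins. calibration takes no time and is no camera call.
- manip.hand_in(): hands the job in; it is judged then, once.
The state is a dict: "time_s": time; "joints": joint angles; "dq": joint speeds; "effort": joint torques, N m; "position": TCP position; "ee_rot": TCP orientation; "wrist_force": force on the tool from outside, world axes, zero at the start; "wrist_torque": the same for the moment, N m; "opening": finger opening in mm; "finger_force": force on a finger pad.
Only numpy, scipy, OpenCV 4.12 (cv2) and the standard library are available. Lean on these libraries where they do the work, as an engineer would, in place of code of your own. Each camera call takes 0.05 s, during which the arm holds its last target. There are 200 camera calls.

## Working session

There is one attempt and no reset: what is moved stays moved. The work goes in short steps, Python scripts to look and compute and a tool call to move; the robot and the scene stay as the last step left them, time stands still between calls to the robot, and variables do not carry over. Pictures are saved under pics/ and viewed, at most 10 in all, crops included, and the job is handed in when it is done.

Besides the shell and the picture viewer there is one more tool, called by a JSON object that holds its "api" and its "payload". arm_command: Moves the arm, as the interface text tells. Its arguments: {"type":"object","properties":{"deltas":{"type":"array","items":{"type":"array"}},"fingers":{"type":"number"}},"required":["deltas"]}

```bash
mkdir -p pics; ls; cat > h.py <<'E'
import numpy as np, cv2
from workcell import manip, vision
def cam(n,f=None):
    im,d=vision.read_camera(n)
    if f: cv2.imwrite('pics/'+f,im[:,:,::-1])
    return im,d,vision.calibration(n)
def pts(u,v,d,c):
    R,t=np.array(c['R']),np.array(c['t'])
    P=np.stack([(u-c['cx'])/c['fx']*d,(v-c['cy'])/c['fy']*d,d],-1)
    return (P-t)@R
def ray(u,v,c,z):
    R,t=np.array(c['R']),np.array(c['t'])
    o=-R.T@t; w=R.T@np.array([(u-c['cx'])/c['fx'],(v-c['cy'])/c['fy'],1])
    return o+w*(z-o[2])/w[2]
E
python3 - <<'E'
from h import *
for n in('scene','top'):
    im,d,c=cam(n,n+'0.png')
    h=cv2.cvtColor(im,cv2.COLOR_RGB2HSV)
    m=((h[...,0]<8)|(h[...,0]>172))&(h[...,1]>140)&(h[...,2]>70)
    k,l,s,ce=cv2.connectedComponentsWithStats(m.astype(np.uint8))
    print(n,-np.array(c['R']).T@np.array(c['t']),c['fx'])
    for i in range(1,k):
        if s[i,4]>25:
            v,u=np.where(l==i);P=pts(u,v,d[v,u],c);ok=d[v,u]>0
            print(s[i],ce[i],np.percentile(P[ok],[2,50,98],axis=0).round(0).tolist())
E
```

```text
pics
scene [1198.38009773 -608.84726456 1204.2499393 ] 465.1608192537006
[  0   0  24  38 443] [ 7.496614   13.78781038] [[210.0, -373.0, 620.0], [227.0, -340.0, 649.0], [236.0, -306.0, 666.0]]
[ 88  19  50  36 605] [116.55206612  35.50909091] [[-46.0, -64.0, 323.0], [68.0, -27.0, 351.0], [133.0, 2.0, 385.0]]
[101  89  68  42 601] [130.50582363 111.53577371] [[-89.0, -96.0, 8.0], [31.0, -61.0, 13.0], [91.0, 95.0, 20.0]]
[298 239  29  27 266] [312.28195489 251.72556391] [[815.0, -44.0, 13.0], [865.0, -34.0, 23.0], [910.0, -21.0, 30.0]]
[273 272  22  20 141] [283.55319149 281.84397163] [[848.0, -185.0, 67.0], [881.0, -181.0, 76.0], [915.0, -173.0, 80.0]]
[259 286  22  21 135] [269.55555556 296.07407407] [[848.0, -240.0, 67.0], [881.0, -235.0, 76.0], [915.0, -228.0, 80.0]]
[244 300  23  22 137] [255.         310.52554745] [[848.0, -293.0, 66.0], [882.0, -288.0, 76.0], [914.0, -282.0, 80.0]]
top [ 425.11133438   -3.53307976 1177.00661677] 363.9668089178516
[322 105   3  21  61] [323.01639344 114.67213115] [[844.0, -183.0, 71.0], [875.0, -179.0, 75.0], [908.0, -176.0, 78.0]]
[339 105   3  21  63] [340. 115.] [[845.0, -237.0, 69.0], [876.0, -234.0, 74.0], [910.0, -229.0, 78.0]]
[356 105   4  21  63] [357.04761905 115.3015873 ] [[845.0, -292.0, 71.0], [876.0, -287.0, 75.0], [911.0, -283.0, 79.0]]
[272 112   8  29 182] [275.6978022  126.01648352] [[810.0, -42.0, 15.0], [854.0, -31.0, 22.0], [902.0, -19.0, 28.0]]
```

View pics/scene0.png

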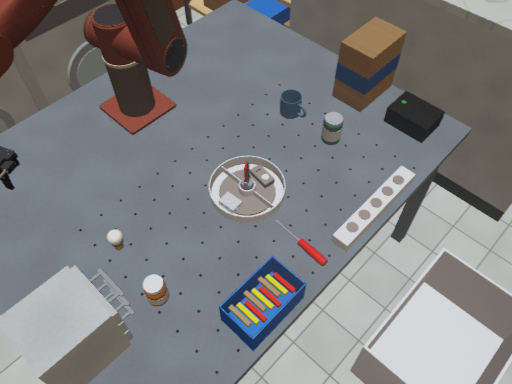

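View pics/top0.png

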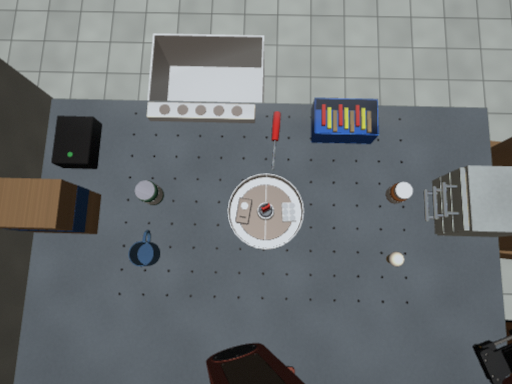

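The scene view shows the caddy around (247,187), with the red lever near (247,172). In the top view the caddy is at (265,211) and the lever near (265,209). I'll enlarge both.

```bash
python3 - <<'E'
from h import *
a,da,ca=cam('top');b,db,cb=cam('scene')
A=cv2.resize(a[190:230,245:285],(400,400),interpolation=cv2.INTER_NEAREST)
B=cv2.resize(b[155:205,222:272],(400,400),interpolation=cv2.INTER_NEAREST)
cv2.imwrite('pics/z.png',np.hstack([A,B])[:,:,::-1])
for im,d,c,(x,y,w,hh) in((a,da,ca,(255,200,22,20)),(b,db,cb,(235,155,25,35))):
    h=cv2.cvtColor(im,cv2.COLOR_RGB2HSV)
    m=((h[...,0]<10)|(h[...,0]>170))&(h[...,1]>110)&(h[...,2]>50)
    v,u=np.where(m[y:y+hh,x:x+w]);v+=y;u+=x
    P=pts(u,v,d[v,u],c);print(len(u),u.mean(),v.mean())
    for q in np.c_[u,v,P.round(0)][P[:,2]>125]: print(q.astype(int).tolist(),end=' ')
    print(np.percentile(P,[5,50,95],axis=0).round())
    if c is ca:
        print('ray',ray(u.mean(),v.mean(),c,140)); print(cv2.minAreaRect(np.c_[u,v].astype(np.float32)))
# caddy: white rim circle in top
h=cv2.cvtColor(a,cv2.COLOR_RGB2HSV);m=((h[...,1]<40)&(h[...,2]>140)).astype(np.uint8);m[:165]=0;m[260:]=0;m[:,:215]=0;m[:,315:]=0
v,u=np.where(m);(cx,cy),r=cv2.minEnclosingCircle(np.c_[u,v].astype(np.float32));print(cx,cy,r,ray(cx,cy,ca,45),r/ca['fx']*1132)
E
```

```text
43 265.4651162790698 207.4418604651163
[268, 203, 577, -10, 142] [267, 204, 575, -8, 140] [268, 204, 575, -11, 140] [266, 205, 572, -5, 139] [267, 205, 572, -8, 140] [268, 205, 571, -11, 142] [269, 205, 572, -13, 142] [264, 206, 568, 1, 142] [265, 206, 569, -2, 139] [266, 206, 569, -5, 139] [267, 206, 568, -8, 142] [268, 206, 569, -11, 138] [261, 207, 565, 9, 142] [262, 207, 565, 7, 141] [263, 207, 565, 4, 141] [264, 207, 566, 1, 141] [265, 207, 565, -2, 142] [266, 207, 566, -5, 140] [267, 207, 567, -8, 130] [262, 208, 562, 6, 141] [263, 208, 562, 4, 141] [264, 208, 563, 1, 139] [265, 208, 564, -2, 130] [262, 209, 560, 6, 139] [263, 209, 560, 4, 137] [[560. -14.  80.]
 [566.  -5. 138.]
 [574.   7. 142.]]
ray [564.42235074  -3.46279411 140.        ]
((265.4923095703125, 207.36155700683594), (5.085422992706299, 8.682430267333984), 60.2551155090332)
50 245.68 171.08
[246, 162, 562, 9, 137] [247, 162, 567, 7, 143] [245, 163, 564, 2, 141] [246, 163, 570, 1, 147] [247, 163, 571, 4, 145] [245, 164, 569, -3, 145] [246, 164, 569, 1, 141] [245, 165, 569, -3, 139] [246, 165, 573, -2, 143] [245, 166, 573, -7, 143] [246, 166, 577, -6, 145] [244, 167, 573, -11, 141] [245, 167, 576, -10, 143] [246, 167, 578, -8, 143] [244, 168, 576, -14, 142] [245, 168, 580, -14, 145] [246, 168, 578, -8, 139] [247, 168, 581, -7, 139] [244, 169, 575, -13, 135] [245, 169, 577, -11, 136] [246, 169, 579, -9, 136] [245, 170, 578, -13, 133] [246, 170, 581, -11, 134] [246, 171, 582, -12, 131] [[566. -13.  87.]
 [578. -10. 123.]
 [582.   6. 145.]]
265.38409423828125 210.68096923828125 38.61732864379883 [566.95618854  -3.45486294  45.        ] 120.10660025498875
```

View pics/z.png

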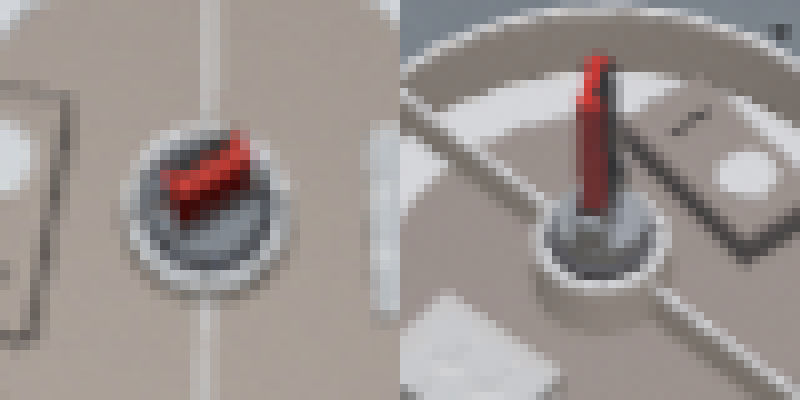

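```bash
cat >> h.py <<'E'
from scipy.spatial.transform import Rotation as Ro
def st():
    s=manip.sense();print('t',round(s['time_s'],2),'p',np.round(s['position'],1),'j',np.round(s['joints'],2),'F',np.round(s['wrist_force'],1),'M',np.round(s['wrist_torque'],3),'op',s['opening'],s['finger_force']);return s
def to(p,yaw_y):
    """delta for tool-down with tool y at yaw_y (deg) at TCP p (mm)"""
    s=st();R=Ro.from_rotvec(s['ee_rot'])
    z=np.array([0,0,-1.]);a=np.radians(yaw_y);y=np.array([np.cos(a),np.sin(a),0])
    T=Ro.from_matrix(np.c_[np.cross(y,z),y,z])
    print('tool axes\n',R.as_matrix().round(3));print('shift m',(R.inv().apply(np.array(p)-s['position'])/1000).round(4),'turn',(R.inv()*T).as_rotvec().round(4))
E
python3 - <<'E'
from h import *
to([567,-3.5,222],25);to([567,-3.5,222],205)
E
```

```text
t 0.2 p [ 237.4 -577.7  221.9] j [-1.31  0.22  1.53  0.    1.39 -0.13] F [-0.   0.4  0.7] M [-0.059  0.042  0.01 ] op 86.95275529775172 0.0
tool axes
 [[ 0.925  0.38  -0.   ]
 [ 0.38  -0.925  0.001]
 [ 0.    -0.001 -1.   ]]
shift m [ 5.231e-01 -4.059e-01  4.000e-04] turn [-8.0000e-04 -1.1000e-03 -1.6173e+00]
t 0.2 p [ 237.4 -577.7  221.9] j [-1.31  0.22  1.53  0.    1.39 -0.13] F [-0.   0.4  0.7] M [-0.059  0.042  0.01 ] op 86.95275529775172 0.0
tool axes
 [[ 0.925  0.38  -0.   ]
 [ 0.38  -0.925  0.001]
 [ 0.    -0.001 -1.   ]]
shift m [ 5.231e-01 -4.059e-01  4.000e-04] turn [-1.1000e-03  8.0000e-04  1.5243e+00]
```

{"api": "arm_command", "payload": {"deltas": [[[0.0308,-0.0239,0],[0,0,0]],[[0.0616,-0.0478,0],[0,0,0]],[[0.0924,-0.0717,0],[0,0,0]],[[0.1232,-0.0956,0],[0,0,0]],[[0.154,-0.1195,0],[0,0,0]]], "fingers": 0.6}}

```text
time_s: 0.62
position: [334.9, -407.4, 222.3]
ee_rot: [-3.082, -0.607, -0.0]
wrist_force: [0.4, -0.4, -0.3]
opening: 61.5
finger_force: 0.0
```

{"api": "arm_command", "payload": {"deltas": [[[0.0308,-0.0239,0],[0,0,0]],[[0.0616,-0.0478,0],[0,0,0]],[[0.0924,-0.0717,0],[0,0,0]],[[0.1232,-0.0956,0],[0,0,0]],[[0.154,-0.1195,0],[0,0,0]]]}}

```text
time_s: 1.03
position: [432.1, -238.2, 222.6]
ee_rot: [3.082, 0.608, 0.0]
wrist_force: [0.8, -0.5, 0.4]
opening: 52.2
finger_force: 0.0
```

{"api": "arm_command", "payload": {"deltas": [[[0.0308,-0.0239,0],[0,0,0]],[[0.0616,-0.0478,0],[0,0,0]],[[0.0924,-0.0717,0],[0,0,0]],[[0.1232,-0.0956,0],[0,0,0]],[[0.154,-0.1195,0],[0,0,0]]]}}

```text
time_s: 1.45
position: [529.2, -69.0, 222.6]
ee_rot: [3.082, 0.608, 0.0]
wrist_force: [1.1, -0.6, 0.2]
opening: 52.2
finger_force: 0.0
```

{"api": "arm_command", "payload": {"deltas": [[[0.0308,-0.0239,0],[0,0,-0.12]],[[0.0611,-0.0474,0],[0,0,-0.24]],[[0.0611,-0.0474,0],[0,0,-0.36]],[[0.0611,-0.0474,0],[0,0,-0.48]],[[0.0611,-0.0474,0],[0,0,-0.6]]]}}

```text
time_s: 1.87
position: [567.1, -2.7, 222.1]
ee_rot: [-2.758, -1.503, 0.001]
wrist_force: [0.3, -1.1, 0.3]
opening: 52.2
finger_force: 0.0
```

{"api": "arm_command", "payload": {"deltas": [[[0,0,0],[0,0,-0.12]],[[0,0,0],[0,0,-0.24]],[[0,0,0],[0,0,-0.36]],[[0,0,0],[0,0,-0.48]],[[0,0,0],[0,0,-0.6]]]}}

```text
time_s: 2.28
position: [566.9, -3.8, 222.3]
ee_rot: [-2.193, -2.249, 0.0]
wrist_force: [0.3, -0.0, 0.4]
opening: 52.3
finger_force: 0.0
```

{"api": "arm_command", "payload": {"deltas": [[[0,0,0],[0,0,-0.12]],[[0,0,0],[0,0,-0.24]],[[0,0,0],[0,0,-0.36]],[[0,0,0],[0,0,-0.417]],[[0,0,0],[0,0,-0.417]]]}}

```text
time_s: 2.7
position: [567.0, -3.8, 222.3]
ee_rot: [-1.686, -2.651, 0.0]
wrist_force: [-0.0, 1.3, 0.2]
opening: 52.2
finger_force: 0.0
```

```bash
python3 - <<'E'
from h import *
to([567,-3.5,170],25)
b,db,cb=cam('scene');a,_,_=cam('top')
A=cv2.resize(a[170:250,225:305],(400,400),interpolation=cv2.INTER_NEAREST)
B=cv2.resize(b[115:215,197:297],(400,400),interpolation=cv2.INTER_NEAREST)
cv2.imwrite('pics/z2.png',np.hstack([A,B])[:,:,::-1])
E
```

```text
t 2.7 p [567.   -3.8 222.3] j [-0.15  0.08  1.68 -0.    1.38 -0.58] F [-0.   1.3  0.2] M [ 0.015 -0.138 -0.025] op 52.16408575685494 0.0
tool axes
 [[-0.424  0.906 -0.   ]
 [ 0.906  0.424  0.   ]
 [ 0.    -0.    -1.   ]]
shift m [0.0003 0.0002 0.0523] turn [-0.0004 -0.0002  0.0017]
```

View pics/z2.png

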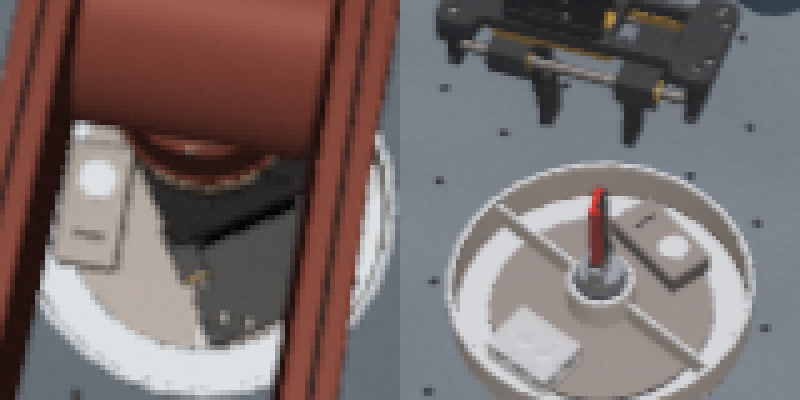

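The gripper is above the caddy with its fingers on either side of the lever (right half of the picture, about (600,240)). Next I descend and close.

{"api": "arm_command", "payload": {"deltas": [[[0,0,0.03],[0,0,0]],[[0,0,0.055],[0,0,0]],[[0,0,0.08],[0,0,0]],[[0,0,0.105],[0,0,0]],[[0,0,0.124],[0,0,0]]]}}

```text
time_s: 3.22
position: [566.0, -3.7, 96.3]
ee_rot: [-1.69, -2.646, 0.001]
wrist_force: [-0.2, -0.9, -0.8]
opening: 52.2
finger_force: 0.0
```

```bash
python3 - <<'E'
from h import *
to([567,-3.5,98],25)
b,db,cb=cam('scene')
B=cv2.resize(b[130:210,207:287],(600,600),interpolation=cv2.INTER_NEAREST)
cv2.imwrite('pics/z3.png',B[:,:,::-1])
E
```

```text
t 3.22 p [566.   -3.7  96.3] j [-0.15  0.21  1.79 -0.    1.14 -0.58] F [-0.2 -0.9 -0.8] M [ 0.049 -0.14   0.062] op 52.243300246671446 0.0
tool axes
 [[-0.42   0.907 -0.002]
 [ 0.907  0.42   0.   ]
 [ 0.001 -0.002 -1.   ]]
shift m [-0.0002  0.001  -0.0017] turn [-0.0018 -0.0012 -0.0025]
```

View pics/z3.png

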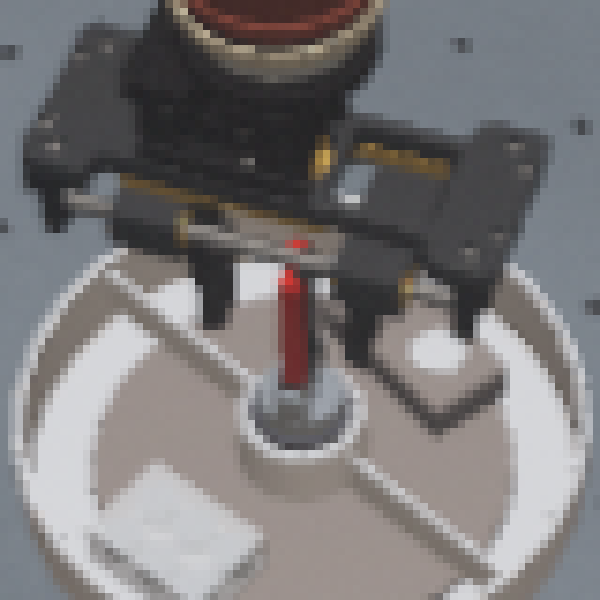

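The lever at about (295,330) stands between the fingers at (215,300) and (365,330), with its black back towards the right finger. Now I close the gripper.

{"api": "arm_command", "payload": {"deltas": [[[0,0,0],[0,0,0]],[[0,0,0],[0,0,0]],[[0,0,0],[0,0,0]],[[0,0,0],[0,0,0]],[[0,0,0],[0,0,0]]], "fingers": 0}}

```text
time_s: 3.68
position: [568.2, -4.0, 100.2]
ee_rot: [1.687, 2.647, 0.002]
wrist_force: [-0.2, -0.1, -0.4]
opening: 26.5
finger_force: 0.0
```

{"api": "arm_command", "payload": {"deltas": [[[0,0,0],[0,0,0]],[[0,0,0],[0,0,0]],[[0,0,0],[0,0,0]]]}}

```text
time_s: 3.93
position: [569.7, -3.6, 99.6]
ee_rot: [1.686, 2.645, 0.006]
wrist_force: [6.1, 1.5, -3.5]
opening: 9.9
finger_force: 30.0
```

```bash
python3 - <<'E'
from h import *
st()
E
```

```text
t 3.93 p [569.7  -3.6  99.6] j [-0.15  0.2   1.79  0.    1.14 -0.58] F [ 6.1  1.5 -3.5] M [ 0.595 -1.49   0.145] op 9.873971887032003 29.989667744957842
```

{"api": "arm_command", "payload": {"deltas": [[[0,0.001,0],[0,0,0]],[[0,0.002,0],[0,0,0]],[[0,0.0025,0],[0,0,0]],[[0,0.0025,0],[0,0,0]]]}}

```text
time_s: 4.27
position: [570.1, -3.2, 99.5]
ee_rot: [1.687, 2.648, 0.0]
wrist_force: [1.8, -1.5, 6.5]
opening: 10.0
finger_force: 30.0
```

{"api": "arm_command", "payload": {"deltas": [[[0,0,0],[0,0,0.03]],[[0,0,0],[0,0,0.06]],[[0,0,0],[0,0,0.09]],[[0,0,0],[0,0,0.12]],[[0,0,0],[0,0,0.15]]]}}

```text
time_s: 4.68
position: [570.1, -3.2, 99.5]
ee_rot: [1.883, 2.513, 0.001]
wrist_force: [2.0, -2.1, 4.9]
opening: 9.9
finger_force: 30.0
```

```bash
python3 - <<'E'
from h import *
s=st();print(Ro.from_rotvec(s['ee_rot']).as_matrix().round(3)); print(s['effort'])
E
```

```text
t 4.68 p [570.1  -3.2  99.5] j [-0.14  0.21  1.78 -0.    1.15 -0.43] F [ 2.  -2.1  4.9] M [-0.231 -0.563  0.153] op 9.92308723096552 29.99351259553805
[[-0.281  0.96   0.002]
 [ 0.96   0.281 -0.001]
 [-0.001  0.001 -1.   ]]
[  0.51263435 -41.72142506 -31.39728069   0.36818381   0.77776451
  -0.33494378]
```

{"api": "arm_command", "payload": {"deltas": [[[0,0,0],[0,0,0.06]],[[0,0,0],[0,0,0.12]],[[0,0,0],[0,0,0.18]],[[0,0,0],[0,0,0.24]],[[0,0,0],[0,0,0.3]]]}}

```text
time_s: 5.1
position: [570.2, -3.2, 99.5]
ee_rot: [2.239, 2.201, 0.001]
wrist_force: [2.0, -1.4, 4.6]
opening: 10.2
finger_force: 30.0
```

{"api": "arm_command", "payload": {"deltas": [[[0,0,0],[0,0,0.06]],[[0,0,0],[0,0,0.12]],[[0,0,0],[0,0,0.18]],[[0,0,0],[0,0,0.24]],[[0,0,0],[0,0,0.3]]]}}

```text
time_s: 5.52
position: [570.2, -3.3, 99.5]
ee_rot: [2.543, 1.842, 0.002]
wrist_force: [2.0, -1.0, 4.3]
opening: 9.8
finger_force: 30.0
```

```bash
cat > q.py <<'E'
from h import *
s=st();m=Ro.from_rotvec(s['ee_rot']).as_matrix();print('yaw',np.degrees(np.arctan2(m[1,1],m[0,1])).round(2),'tilt',m[:,2].round(3))
E
python3 q.py
```

```text
t 5.52 p [570.2  -3.3  99.5] j [-0.14  0.21  1.78 -0.    1.15  0.17] F [ 2.  -1.   4.3] M [-0.349 -0.552  0.108] op 9.790189914053158 29.991975501179695
yaw -18.16 tilt [ 0.002 -0.001 -1.   ]
```

{"api": "arm_command", "payload": {"deltas": [[[0,0,0],[0,0,0.04]],[[0,0,0],[0,0,0.08]],[[0,0,0],[0,0,0.12]],[[0,0,0],[0,0,0.16]],[[0,0,0],[0,0,0.2]]]}}

```text
time_s: 5.93
position: [570.2, -3.3, 99.5]
ee_rot: [2.713, 1.58, 0.002]
wrist_force: [1.6, -1.4, 4.6]
opening: 9.9
finger_force: 30.0
```

```bash
python3 q.py
```

```text
t 5.93 p [570.2  -3.3  99.5] j [-0.14  0.21  1.78 -0.    1.15  0.37] F [ 1.6 -1.4  4.6] M [-0.428 -0.534  0.13 ] op 9.851989808478834 29.992908141575754
yaw -29.56 tilt [ 0.002 -0.001 -1.   ]
```

{"api": "arm_command", "payload": {"deltas": [[[0,0,0],[0,0,0.04]],[[0,0,0],[0,0,0.08]],[[0,0,0],[0,0,0.12]],[[0,0,0],[0,0,0.16]],[[0,0,0],[0,0,0.2]]]}}

```text
time_s: 6.35
position: [570.2, -3.3, 99.5]
ee_rot: [2.857, 1.302, 0.002]
wrist_force: [1.7, -1.0, 5.1]
opening: 10.0
finger_force: 30.0
```

```bash
python3 q.py
```

```text
t 6.35 p [570.2  -3.3  99.5] j [-0.14  0.21  1.78 -0.    1.15  0.57] F [ 1.7 -1.   5.1] M [-0.45  -0.524  0.157] op 9.952407275138228 29.9931274401024
yaw -41.02 tilt [ 0.002 -0.001 -1.   ]
```

{"api": "arm_command", "payload": {"deltas": [[[0,0,0],[0,0,0.04]],[[0,0,0],[0,0,0.08]],[[0,0,0],[0,0,0.12]],[[0,0,0],[0,0,0.16]],[[0,0,0],[0,0,0.2]]]}}

```text
time_s: 6.77
position: [570.2, -3.3, 99.5]
ee_rot: [2.973, 1.01, 0.002]
wrist_force: [2.5, -1.1, 4.8]
opening: 9.9
finger_force: 30.0
```

```bash
python3 q.py
```

```text
t 6.77 p [570.2  -3.3  99.5] j [-0.14  0.21  1.78 -0.    1.15  0.77] F [ 2.5 -1.1  4.8] M [-0.406 -0.512  0.086] op 9.872674344196753 29.993296740576625
yaw -52.47 tilt [ 0.002 -0.001 -1.   ]
```

{"api": "arm_command", "payload": {"deltas": [[[0,0,0],[0,0,0.04]],[[0,0,0],[0,0,0.08]],[[0,0,0],[0,0,0.12]],[[0,0,0],[0,0,0.16]],[[0,0,0],[0,0,0.2]]]}}

```text
time_s: 7.18
position: [570.2, -3.4, 99.5]
ee_rot: [3.059, 0.708, 0.003]
wrist_force: [2.3, -1.6, 4.9]
opening: 9.9
finger_force: 30.0
```

```bash
python3 q.py
```

```text
t 7.18 p [570.2  -3.4  99.5] j [-0.14  0.21  1.78 -0.    1.15  0.97] F [ 2.3 -1.6  4.9] M [-0.477 -0.393  0.172] op 9.882774342810613 29.99314573360607
yaw -63.93 tilt [ 0.002 -0.001 -1.   ]
```

{"api": "arm_command", "payload": {"deltas": [[[0,0,0],[0,0,0.04]],[[0,0,0],[0,0,0.08]],[[0,0,0],[0,0,0.12]],[[0,0,0],[0,0,0.16]],[[0,0,0],[0,0,0.2]]]}}

```text
time_s: 7.6
position: [570.2, -3.5, 99.4]
ee_rot: [3.115, 0.399, 0.003]
wrist_force: [2.4, -1.6, 4.3]
opening: 9.9
finger_force: 30.0
```

```bash
python3 q.py
```

```text
t 7.6 p [570.2  -3.5  99.4] j [-0.14  0.21  1.78 -0.    1.15  1.17] F [ 2.4 -1.6  4.3] M [-0.479 -0.471  0.131] op 9.918543218515692 29.993274374864995
yaw -75.39 tilt [ 0.002 -0.001 -1.   ]
```

{"api": "arm_command", "payload": {"deltas": [[[0,0,0],[0,0,0.04]],[[0,0,0],[0,0,0.08]],[[0,0,0],[0,0,0.12]],[[0,0,0],[0,0,0.16]],[[0,0,0],[0,0,0.2]]]}}

```text
time_s: 8.02
position: [570.2, -3.5, 99.5]
ee_rot: [3.139, 0.086, 0.003]
wrist_force: [2.4, -0.9, 5.7]
opening: 10.1
finger_force: 30.0
```

```bash
python3 q.py
```

```text
t 8.02 p [570.2  -3.5  99.5] j [-0.14  0.21  1.78 -0.    1.15  1.37] F [ 2.4 -0.9  5.7] M [-0.527 -0.348  0.106] op 10.108933021452868 29.99344137730077
yaw -86.85 tilt [ 0.002 -0.001 -1.   ]
```

{"api": "arm_command", "payload": {"deltas": [[[0,0,0],[0,0,0.04]],[[0,0,0],[0,0,0.08]],[[0,0,0],[0,0,0.12]],[[0,0,0],[0,0,0.16]],[[0,0,0],[0,0,0.2]]]}}

```text
time_s: 8.43
position: [570.2, -3.4, 99.4]
ee_rot: [3.132, -0.227, 0.003]
wrist_force: [2.3, -1.5, 4.2]
opening: 9.9
finger_force: 30.0
```

```bash
python3 q.py
```

```text
t 8.43 p [570.2  -3.4  99.4] j [-0.14  0.21  1.78 -0.    1.15  1.57] F [ 2.3 -1.5  4.2] M [-0.492 -0.381  0.435] op 9.909654235798579 30.003724456764758
yaw -98.28 tilt [ 0.002 -0.001 -1.   ]
```

{"api": "arm_command", "payload": {"deltas": [[[0,0,0],[0,0,0]]]}}

```text
time_s: 8.52
position: [570.2, -3.4, 99.4]
ee_rot: [3.132, -0.226, 0.003]
wrist_force: [1.2, -2.0, 5.3]
opening: 10.1
finger_force: 30.0
```

```bash
python3 - <<'E'
from h import *
M=[]
for i in range(8):
    vision.read_camera('top'); M.append(manip.sense()['wrist_torque'][2])
print(np.round(M,3),np.mean(M))
exec(open('q.py').read())
E
```

```text
[0.315 0.347 0.355 0.33  0.349 0.352 0.395 0.342] 0.3480135836077085
t 8.92 p [570.2  -3.4  99.4] j [-0.14  0.21  1.78 -0.    1.15  1.57] F [ 2.4 -2.1  4.9] M [-0.507 -0.423  0.342] op 10.048991225271909 29.998368399683386
yaw -98.11 tilt [ 0.002 -0.001 -1.   ]
```

{"api": "arm_command", "payload": {"deltas": [[[0,0,0],[0,0,0.02]],[[0,0,0],[0,0,0.04]],[[0,0,0],[0,0,0.06]],[[0,0,0],[0,0,0.08]]]}}

```text
time_s: 9.25
position: [570.2, -3.4, 99.4]
ee_rot: [3.121, -0.348, 0.003]
wrist_force: [2.4, -2.0, 5.6]
opening: 10.3
finger_force: 30.0
```

```bash
python3 - <<'E'
from h import *
exec(open('q.py').read())
M=[]
for i in range(8):
    vision.read_camera('top'); M.append(manip.sense()['wrist_torque'][2])
print(np.round(M,3),np.mean(M))
exec(open('q.py').read())
E
```

```text
t 9.25 p [570.2  -3.4  99.4] j [-0.14  0.21  1.78 -0.    1.15  1.65] F [ 2.4 -2.   5.6] M [-0.51  -0.398  0.472] op 10.278978592177712 30.006604227237403
yaw -102.74 tilt [ 0.002 -0.001 -1.   ]
[0.374 0.468 0.445 0.426 0.37  0.455 0.456 0.378] 0.4216361463316995
t 9.65 p [570.2  -3.4  99.4] j [-0.14  0.21  1.78 -0.    1.15  1.65] F [ 1.4 -2.3  5. ] M [-0.488 -0.381  0.378] op 10.013170088305053 30.003479928709567
yaw -102.68 tilt [ 0.002 -0.001 -1.   ]
```

{"api": "arm_command", "payload": {"deltas": [[[0,0,0],[0,0,0.01]],[[0,0,0],[0,0,0.02]],[[0,0,0],[0,0,0.02]]]}}

```text
time_s: 9.9
position: [570.2, -3.4, 99.4]
ee_rot: [3.118, -0.379, 0.003]
wrist_force: [2.2, -1.7, 5.4]
opening: 10.1
finger_force: 30.0
```

```bash
python3 q.py
```

```text
t 9.9 p [570.2  -3.4  99.4] j [-0.14  0.21  1.78 -0.    1.15  1.67] F [ 2.2 -1.7  5.4] M [-0.527 -0.373  0.411] op 10.092910941691576 30.00663341023028
yaw -103.86 tilt [ 0.002 -0.001 -1.   ]
```

{"api": "arm_command", "payload": {"deltas": [[[0,0,0],[0,0,0]],[[0,0,0],[0,0,0]],[[0,0,0],[0,0,0]],[[0,0,0],[0,0,0]],[[0,0,0],[0,0,0]]], "fingers": 0.6}}

```text
time_s: 10.32
position: [568.6, -2.6, 97.8]
ee_rot: [-3.118, 0.381, 0.003]
wrist_force: [-0.4, -0.5, -0.3]
opening: 35.4
finger_force: 0.0
```

```bash
python3 q.py
```

```text
t 10.32 p [568.6  -2.6  97.8] j [-0.14  0.21  1.78  0.    1.15  1.67] F [-0.4 -0.5 -0.3] M [ 0.063 -0.01   0.016] op 35.364746518130495 0.0
yaw -103.93 tilt [-0.002  0.    -1.   ]
```

{"api": "arm_command", "payload": {"deltas": [[[0,0,-0.015],[0,0,0]],[[0,0,-0.03],[0,0,0]],[[0,0,-0.05],[0,0,0]],[[0,0,-0.07],[0,0,0]],[[0,0,-0.08],[0,0,0]]]}}

```text
time_s: 10.73
position: [570.3, -2.9, 181.0]
ee_rot: [-3.118, 0.381, -0.004]
wrist_force: [-0.2, -0.2, 0.5]
opening: 51.9
finger_force: 0.0
```

```bash
python3 - <<'E'
from h import *
exec(open('q.py').read())
b,db,cb=cam('scene')
B=cv2.resize(b[130:210,207:287],(600,600),interpolation=cv2.INTER_NEAREST)
cv2.imwrite('pics/z4.png',B[:,:,::-1])
E
```

```text
t 10.73 p [570.3  -2.9 181. ] j [-0.14  0.12  1.72  0.    1.3   1.67] F [-0.2 -0.2  0.5] M [ 0.028 -0.003 -0.016] op 51.91991838381394 0.0
yaw -103.93 tilt [ 0.003 -0.    -1.   ]
```

View pics/z4.png

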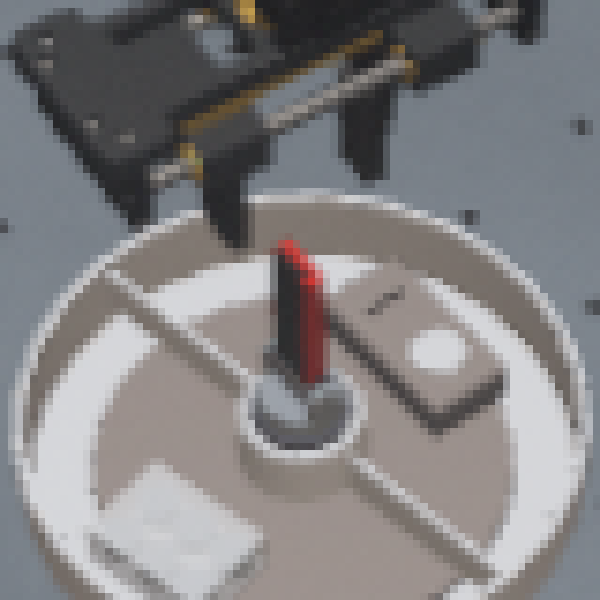

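The lever still stands at (300,310), and its black back now faces the camera's left (-y), so it will fold towards +y. I turn the tool a quarter and move behind the lever.

{"api": "arm_command", "payload": {"deltas": [[[0,0.014,0],[0,0,-0.12]],[[0,0.028,0],[0,0,-0.24]],[[0,0.028,0],[0,0,-0.36]],[[0,0.028,0],[0,0,-0.48]],[[0,0.028,0],[0,0,-0.6]]], "fingers": 0}}

```text
time_s: 11.2
position: [561.9, -30.2, 177.2]
ee_rot: [-3.09, -0.566, 0.003]
wrist_force: [0.2, -0.2, -0.6]
opening: 26.7
finger_force: 0.0
```

{"api": "arm_command", "payload": {"deltas": [[[0,0,0],[0,0,-0.12]],[[0,0,0],[0,0,-0.24]],[[0,0,0],[0,0,-0.36]],[[0,0,0],[0,0,-0.48]],[[0,0,0],[0,0,-0.6]]]}}

```text
time_s: 11.62
position: [561.9, -29.8, 177.1]
ee_rot: [-2.783, -1.454, 0.002]
wrist_force: [0.0, -0.5, 0.8]
opening: 1.3
finger_force: 0.0
```

{"api": "arm_command", "payload": {"deltas": [[[0,0,0],[0,0,-0.12]],[[0,0,0],[0,0,-0.24]],[[0,0,0],[0,0,-0.371]],[[0,0,0],[0,0,-0.371]],[[0,0,0],[0,0,-0.371]]]}}

```text
time_s: 12.03
position: [562.1, -29.9, 177.5]
ee_rot: [-2.477, -1.931, 0.001]
wrist_force: [-0.4, -0.7, -0.1]
opening: 0.4
finger_force: 0.0
```

```bash
python3 - <<'E'
from h import *
a=np.radians(76.1);f=np.array([np.cos(a),np.sin(a),0])
to(np.array([570,-3.3,124])-28*f,-14)
r=52
for th in (0,15,30,45,60,75,90):
    t=np.radians(th);print(th,'f',round(r*np.sin(t)-5*np.cos(t)-9.5,1),'z',round(72+r*np.cos(t)+5*np.sin(t),1))
E
```

```text
t 12.03 p [562.1 -29.9 177.5] j [-0.19  0.11  1.74  0.    1.3   0.05] F [-0.4 -0.7 -0.1] M [-0.022 -0.051  0.012] op 0.42197634643993565 0.0
tool axes
 [[ 0.244  0.97  -0.001]
 [ 0.97  -0.244  0.   ]
 [-0.    -0.001 -1.   ]]
shift m [-0.0003  0.0013  0.0535] turn [-0.0015  0.0001 -0.0019]
0 f -14.5 z 124.0
15 f -0.9 z 123.5
30 f 12.2 z 119.5
45 f 23.7 z 112.3
60 f 33.0 z 102.3
75 f 39.4 z 90.3
90 f 42.5 z 77.0
```

{"api": "arm_command", "payload": {"deltas": [[[0,0.001,0.02],[0,0,0]],[[0,0.001,0.04],[0,0,0]],[[0,0.001,0.053],[0,0,0]],[[0,0.001,0.053],[0,0,0]]]}}

```text
time_s: 12.37
position: [560.9, -29.7, 121.6]
ee_rot: [-2.473, -1.93, 0.007]
wrist_force: [-0.1, -0.7, 0.1]
opening: 0.0
finger_force: 0.0
```

{"api": "arm_command", "payload": {"deltas": [[[0.004,0,0],[0,0,0]],[[0.008,0,0],[0,0,0]],[[0.011,0,0],[0,0,0]],[[0.013,0,0],[0,0,0]],[[0.016,0,0],[0,0,0]]]}}

```text
time_s: 12.78
position: [568.3, -15.3, 126.9]
ee_rot: [2.472, 1.934, 0.001]
wrist_force: [-0.7, -3.9, 2.7]
opening: 0.4
finger_force: 2.0
```

```bash
cat >q2.py <<'E'
from h import *
s=st();a=np.radians(76.1);f=np.array([np.cos(a),np.sin(a)]);d=s['position'][:2]-np.array([570,-3.3]);F=s['wrist_force']
print('f',(d@f).round(1),'side',(d@[-f[1],f[0]]).round(1),'z',s['position'][2],'Ff',(F[:2]@f).round(1))
E
python3 q2.py
```

```text
t 12.78 p [568.3 -15.3 126.9] j [-0.16  0.17  1.77 -0.    1.2   0.08] F [-0.7 -3.9  2.7] M [-0.594  0.199  0.021] op 0.39943359938010287 1.9812886098998206
f -12.0 side -1.2 z 126.90614874202913 Ff -4.0
```

{"api": "arm_command", "payload": {"deltas": [[[0.005,0,0],[0,0,0]],[[0.0105,0,0.0008],[0,0,0]],[[0.016,0,0.002],[0,0,0]],[[0.021,0,0.0037],[0,0,0]],[[0.026,0,0.006],[0,0,0]]]}}

```text
time_s: 13.2
position: [574.1, 11.3, 119.9]
ee_rot: [2.474, 1.936, 0.001]
wrist_force: [-1.6, -2.2, 5.4]
opening: 1.0
finger_force: 2.4
```

```bash
python3 q2.py
```

```text
t 13.2 p [574.1  11.3 119.9] j [-0.12  0.19  1.76  0.    1.19  0.12] F [-1.6 -2.2  5.4] M [-0.305  0.311  0.029] op 0.997405927374506 2.43659933359595
f 15.2 side -0.4 z 119.88189892554 Ff -2.6
```

{"api": "arm_command", "payload": {"deltas": [[[0.0047,0,0.0027],[0,0,0]],[[0.0091,0,0.006],[0,0,0]],[[0.0132,0,0.0097],[0,0,0]],[[0.0168,0,0.0138],[0,0,0]],[[0.02,0,0.0182],[0,0,0]]]}}

```text
time_s: 13.62
position: [578.3, 31.4, 101.2]
ee_rot: [-2.473, -1.935, -0.0]
wrist_force: [-2.6, -0.1, 5.5]
opening: 0.4
finger_force: 2.7
```

```bash
python3 q2.py
```

```text
t 13.62 p [578.3  31.4 101.2] j [-0.08  0.23  1.76  0.    1.16  0.16] F [-2.6 -0.1  5.5] M [-0.07   0.496  0.056] op 0.40751901776215527 2.7273200585295854
f 35.6 side 0.2 z 101.19911777715984 Ff -0.7
```

{"api": "arm_command", "payload": {"deltas": [[[0.003,0,0.0056],[0,0,0]],[[0.0052,0,0.0105],[0,0,0]],[[0.0065,0,0.015],[0,0,0]],[[0.0072,0,0.019],[0,0,0]],[[0.0077,0,0.022],[0,0,0]]]}}

```text
time_s: 14.03
position: [579.8, 39.3, 78.9]
ee_rot: [-2.472, -1.935, -0.0]
wrist_force: [-3.7, 1.6, 6.0]
opening: 0.3
finger_force: 3.1
```

```bash
python3 q2.py
```

```text
t 14.03 p [579.8  39.3  78.9] j [-0.07  0.26  1.76  0.    1.12  0.17] F [-3.7  1.6  6. ] M [0.324 0.486 0.03 ] op 0.2580120762103269 3.1404978374484926
f 43.7 side 0.7 z 78.85201611362139 Ff 0.7
```

{"api": "arm_command", "payload": {"deltas": [[[0,0,0.001],[0,0,0]],[[0,0,0.002],[0,0,0]],[[0,0,0.003],[0,0,0]],[[0,0,0.003],[0,0,0]]]}}

```text
time_s: 14.37
position: [579.9, 39.5, 76.6]
ee_rot: [-2.472, -1.935, -0.001]
wrist_force: [-4.9, 3.4, 9.3]
opening: 0.4
finger_force: 4.7
```

```bash
python3 q2.py
```

```text
t 14.37 p [579.9  39.5  76.6] j [-0.07  0.27  1.76  0.    1.11  0.17] F [-4.9  3.4  9.3] M [ 0.398  0.788 -0.016] op 0.35324442779331955 4.665769933490083
f 44.0 side 0.7 z 76.63191921394191 Ff 2.1
```

{"api": "arm_command", "payload": {"deltas": [[[0,0,0.001],[0,0,0]],[[0,0,0.002],[0,0,0]],[[0,0,0.003],[0,0,0]],[[0,0,0.003],[0,0,0]]]}}

```text
time_s: 14.7
position: [580.5, 39.9, 75.6]
ee_rot: [-2.472, -1.935, -0.003]
wrist_force: [-9.1, 4.4, 21.1]
opening: 0.4
finger_force: 10.2
```

```bash
python3 q2.py
```

```text
t 14.7 p [580.5  39.9  75.6] j [-0.07  0.27  1.76  0.    1.11  0.17] F [-9.1  4.4 21.1] M [ 0.646  1.686 -0.09 ] op 0.4195428615081815 10.197336324490607
f 44.5 side 0.2 z 75.55313397760787 Ff 2.1
```

The force rose to 21 N with almost no further travel, so the lever is against its stop. I back off and look.

{"api": "arm_command", "payload": {"deltas": [[[0,0,-0.01],[0,0,0]],[[0,0,-0.035],[0,0,0]],[[0,0,-0.07],[0,0,0]],[[0,0,-0.1],[0,0,0]],[[0,0,-0.12],[0,0,0]]]}}

```text
time_s: 15.12
position: [581.4, 38.6, 196.1]
ee_rot: [2.473, 1.936, 0.005]
wrist_force: [0.7, -0.9, 0.7]
opening: 0.2
finger_force: 0.0
```

{"api": "arm_command", "payload": {"deltas": [[[-0.03,0,-0.02],[0,0,0]],[[-0.07,0,-0.02],[0,0,0]],[[-0.11,0,-0.02],[0,0,0]],[[-0.15,0,-0.02],[0,0,0]],[[-0.15,0,-0.02],[0,0,0]]]}}

```text
time_s: 15.53
position: [543.0, -113.2, 212.8]
ee_rot: [2.478, 1.929, -0.003]
wrist_force: [0.8, 0.2, -0.1]
opening: 0.6
finger_force: 0.0
```

```bash
python3 - <<'E'
from h import *
st()
b,db,c=cam('scene');a,da,ct=cam('top')
A=cv2.resize(a[170:250,225:305],(400,400),interpolation=cv2.INTER_NEAREST)
B=cv2.resize(b[150:220,212:282],(400,400),interpolation=cv2.INTER_NEAREST)
cv2.imwrite('pics/z5.png',np.hstack([A,B])[:,:,::-1])
for im,d,k,(y,x) in((b,db,c,(150,212)),(a,da,ct,(190,240))):
    w=im[y:y+70,x:x+70];h=cv2.cvtColor(w,cv2.COLOR_RGB2HSV)
    m=((h[...,0]<10)|(h[...,0]>170))&(h[...,1]>110)&(h[...,2]>50)
    v,u=np.where(m);v+=y;u+=x;P=pts(u,v,d[v,u],k)
    if len(P): print(len(P),np.percentile(P,[5,50,95],axis=0).round())
E
```

```text
t 15.53 p [ 543.  -113.2  212.8] j [-0.35  0.06  1.72 -0.    1.36 -0.1 ] F [ 0.8  0.2 -0.1] M [-0.024 -0.039  0.035] op 0.6440597531293396 0.0
50 [[564.   7.  71.]
 [588.  31.  77.]
 [595.  62.  82.]]
982 [[428. -74.  80.]
 [494. -36. 615.]
 [559.   7. 629.]]
```

View pics/z5.png

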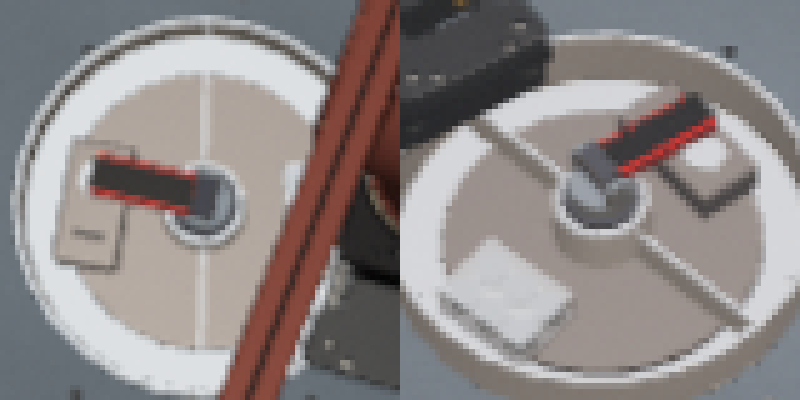

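The lever lies flat towards +y: in the top view it runs from (205,195) to (95,170), at yaw about 77°, so the bolt hasn't come undone. I check that it is level, then hand in.

```bash
python3 - <<'E'
from h import *
b,d,c=cam('scene')
v,u=np.mgrid[150:220,212:282];P=pts(u.ravel(),v.ravel(),d[150:220,212:282].ravel(),c)
a=np.radians(76.1);f=np.array([np.cos(a),np.sin(a)]);q=P[:,:2]-[570,-3.3];r=q@f;s=q@[-f[1],f[0]]
k=(r>22)&(r<66)&(abs(s)<9)&(P[:,2]>65)&(P[:,2]<95)
print(k.sum(),np.polyfit(r[k],P[k,2],1),np.median(P[k,2]))
print(manip.hand_in())
E
```

```text
71 [-5.68868795e-03  7.86222878e+01] 78.50412891032609
the job is handed in; nothing more can be done
None
```

The caddy is locked and handed in, at about 16 s of the 61 s allowed. The bolt is screwed in just past the point where it tightened (about 0.41 N m, roughly 0.2 rad past its seat). The lever is folded flat and level, and the robot is clear of everything.

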